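# Pack the stone axe heads in their fitted trays

## Task

Pack the four polished stone axe heads for storage: lay each one flat in the foam-lined tray whose hollow is cut to its own length, cutting edge in the hollow's wide end, so that it sits right down on the bed of the hollow. Set them down gently, never letting one drop, and leave the round hammerstone and the scallop shell where they lie.

Things in the scene. Friction and masses are not known exactly. Their poses are not given: they have to be found in the camera images.
- axe_a_mid (a point): The smallest axe head: loose polished dark grey stone, lying flat, 70 mm long, 22 thick, tapering from 38 wide at the thin curved cutting edge to 20 at the blunt butt; 31 wide half-way along, where its two long sides are flat and upright (each slants by 6 to 7 degrees). Point at mid-length, half-way up (11 above its underside). x runs from butt to cutting edge, z up.
- axe_b_mid (a point): The second smallest axe head: loose polished dark grey stone, lying flat, 92 mm long, 25 thick, tapering from 44 wide at the thin curved cutting edge to 22 at the blunt butt; 35 wide half-way along, where its two long sides are flat and upright (each slants by 6 to 7 degrees). Point at mid-length, half-way up (12.5 above its underside). x runs from butt to cutting edge, z up.
- axe_c_mid (a point): The second largest axe head: loose polished dark grey stone, lying flat, 114 mm long, 28 thick, tapering from 50 wide at the thin curved cutting edge to 25 at the blunt butt; 40 wide half-way along, where its two long sides are flat and upright (each slants by 6 to 7 degrees). Point at mid-length, half-way up (14 above its underside). x runs from butt to cutting edge, z up.
- axe_d_mid (a point): The largest axe head: loose polished dark grey stone, lying flat, 136 mm long, 32 thick, tapering from 56 wide at the thin curved cutting edge to 28 at the blunt butt; 44 wide half-way along, where its two long sides are flat and upright (each slants by 6 to 7 degrees). Point at mid-length, half-way up (16 above its underside). x runs from butt to cutting edge, z up.
- tray_a_wide (a point): The smallest tray, for the 70 mm axe head: fixed card tray 109 x 90 mm, 22 high, filled with firm pale foam to 21. In it a tapered hollow 9 deep with a darker bed, 86 long, 51 wide at one end, 33 at the other, and mid-way on both long sides an equally deep finger notch, 40 long, leaving 27 free beside the axe head. Point on the bed (12 above the table) in the middle of the hollow's wide end; its centre lies 43 back along -x; x along the hollow, narrow to wide, z up.
- tray_b_wide (a point): The second smallest tray, for the 92 mm axe head: fixed card tray 131 x 94 mm, 22 high, filled with firm pale foam to 21. In it a tapered hollow 9 deep with a darker bed, 108 long, 57 wide at one end, 35 at the other, and mid-way on both long sides an equally deep finger notch, 40 long, leaving 27 free beside the axe head. Point on the bed (12 above the table) in the middle of the hollow's wide end; its centre lies 54 back along -x; x along the hollow, narrow to wide, z up.
- tray_c_wide (a point): The second largest tray, for the 114 mm axe head: fixed card tray 153 x 98 mm, 22 high, filled with firm pale foam to 21. In it a tapered hollow 9 deep with a darker bed, 130 long, 63 wide at one end, 38 at the other, and mid-way on both long sides an equally deep finger notch, 40 long, leaving 27 free beside the axe head. Point on the bed (12 above the table) in the middle of the hollow's wide end; its centre lies 65 back along -x; x along the hollow, narrow to wide, z up.
- tray_d_wide (a point): The largest tray, for the 136 mm axe head: fixed card tray 175 x 103 mm, 22 high, filled with firm pale foam to 21. In it a tapered hollow 9 deep with a darker bed, 152 long, 69 wide at one end, 41 at the other, and mid-way on both long sides an equally deep finger notch, 40 long, leaving 27 free beside the axe head. Point on the bed (12 above the table) in the middle of the hollow's wide end; its centre lies 76 back along -x; x along the hollow, narrow to wide, z up.
- hammerstone_mid (a point): Bystander: a loose, roundish brown-grey hammerstone, 74 x 66 mm, 50 high, lying among the axe heads. Point at its middle, 25 above the table.
- shell_mid (a point): Bystander: a loose, cream-white ribbed scallop shell, about 80 mm across, 25 high, dome up, lying among the trays. Point at its middle, 12 above the table.
Mind the look-alikes: they are no part of the job. What is shaped like the part that bears axe_d_mid but green is not meant.

How it is judged:
At the end, for the whole second after the job is handed in: Each axe head lies flat (4 degrees) on the bed of its own tray's hollow (height 4 mm, centre 13 mm each way, direction 23 degrees), cutting edge to the wide end, at rest; none fell more than about 25 mm; hammerstone and shell moved by less than 20 mm (x of axe_a_mid in the frame of tray_a_wide between -0.056 and -0.03 m and y of axe_a_mid in the frame of tray_a_wide between -0.013 and 0.013 m and x of tray_a_wide in the frame of axe_a_mid above 0 m and z of axe_a_mid in the frame of tray_a_wide between 0.007 and 0.015 m and angle between each of axe_a_mid, axe_b_mid, axe_c_mid, axe_d_mid's own z axis and vertical below 0.07 rad and angle between the x axis of axe_a_mid and the x axis of tray_a_wide, either way round below 0.4 rad and linear speed of each of axe_a, axe_b, axe_c, axe_d below 0.01 m/s and x of axe_b_mid in the frame of tray_b_wide between -0.067 and -0.041 m and y of axe_b_mid in the frame of tray_b_wide between -0.013 and 0.013 m and x of tray_b_wide in the frame of axe_b_mid above 0 m and z of axe_b_mid in the frame of tray_b_wide between 0.0085 and 0.0165 m and angle between the x axis of axe_b_mid and the x axis of tray_b_wide, either way round below 0.4 rad and x of axe_c_mid in the frame of tray_c_wide between -0.078 and -0.052 m and y of axe_c_mid in the frame of tray_c_wide between -0.013 and 0.013 m and x of tray_c_wide in the frame of axe_c_mid above 0 m and z of axe_c_mid in the frame of tray_c_wide between 0.01 and 0.018 m and angle between the x axis of axe_c_mid and the x axis of tray_c_wide, either way round below 0.4 rad and x of axe_d_mid in the frame of tray_d_wide between -0.089 and -0.063 m and y of axe_d_mid in the frame of tray_d_wide between -0.013 and 0.013 m and x of tray_d_wide in the frame of axe_d_mid above 0 m and z of axe_d_mid in the frame of tray_d_wide between 0.012 and 0.02 m and angle between the x axis of axe_d_mid and the x axis of tray_d_wide, either way round below 0.4 rad); the robot touches nothing.
It fails at once if an axe head is dropped (falls freely by more than about 25 mm) ((linear speed of axe_a above 0.7 m/s and contact force between the fingers and axe_a below 0.05 N) or (linear speed of axe_b above 0.7 m/s and contact force between the fingers and axe_b below 0.05 N) or (linear speed of axe_c above 0.7 m/s and contact force between the fingers and axe_c below 0.05 N) or (linear speed of axe_d above 0.7 m/s and contact force between the fingers and axe_d below 0.05 N)).
It fails at once if the hammerstone or the shell is moved more than 20 mm (distance of any of hammerstone_mid, shell_mid from where it was at the start of the episode above 0.02 m).
It also fails if it takes over 118 s, if anything falls off the work surface, if the arm or the gripper's body presses on something with over 40 N, if the wrist force passes 120 N, or if a joint passes its speed limit or range.

## Robot

A 6-joint arm with a two-finger parallel gripper is mounted at the origin on the work surface. World frame = base frame: x ahead of the robot, y to its left, z up, the work surface at z = 0. Lengths are in m, angles in rad, forces in N, time in s.
With the tool pointing down it reaches from about 0.225 to 0.725 m from the base axis. Payload 3.1 kg.
Tool frame: the origin (TCP) lies between the finger pads; the fingertips stand ahead of it and the grasp point (between the pads) lies 8 mm behind it (manip.tips_ahead is the z of the fingertips in the tool frame, in m); z points along the fingers, y is the line along which they close (so a half turn about z gives the same grasp; the last joint's range is limited). The gripper opens to 85 mm and grips with 20 to 120 N. Pads are 22 mm wide; open, the fingers measure 114 mm over their backs; the gripper's body (76 mm by 85 mm) begins 54 mm behind the grasp point. The pads swing forward as they close: fully open they stand 13 mm farther back than shut.
Start: joints at [-1.407, 0.048, 0.099, 1.622, 0, 1.443], TCP at [0.151, -0.503, 0.242] pointing down, gripper open.
Joint ranges: [-2.91, 2.91], [-0.99, 1.94], [-1.21, 1.42], [-2.12, 2.29], [-1.49, 1.47], [-3.14, 3.14]. Speed limits (rad/s): [2.79, 2.79, 3.14, 3.14, 3.14, 3.14].

## Interface

Orientations are given as [roll, pitch, yaw] about the fixed x, y, z axes, in that order (R = Rz(yaw) Ry(pitch) Rx(roll)).
In Python, from workcell import manip gives the robot as it stands. Calls block until the motion is done:
- manip.reach(position, orientation): joint-space move of the TCP to a pose.
- manip.movel(position, attitude=None, rate=0.15): straight line of the TCP; attitude=None keeps the orientation; rate is the mean speed in m/s.
- manip.goto_joints(angles): joint-space move.
- manip.grip(opening, force=None): opening from 0.0 (shut) to 1.0 (fully open); force is the grip in N (None keeps the last); returns when the fingers have stopped.
- manip.wait(seconds).
- manip.ik(position, orientation): joint angles nearest the present ones, or None.
- manip.read_state(): the state.
- manip.get_image(name): name is "side" or "top"; returns a dict with "color" (480x640x3 uint8, red, green, blue), "z_map" (480x640 float32, m along the optical axis (not along the pixel's ray), 0 where there is no reading), "vfov" (degrees; the focal length in pixels is half the picture's height over the tangent of half this angle, whatever the lens; pixels are square), "cx", "cy" (the principal point, pixels), "D" ([k1, k2, p1, p2, k3] as OpenCV has them; the pictures are not rectified), "R" (3x3) and "t" (3): a world point X has camera coordinates R X + t. Camera axes: x right, y down, z forward; pixel columns grow to the right and rows downward; lengths in m; the calibration is good to about 2 mm. A picture is of the moment at which its call begins.
A pose or a line that the arm cannot do raises manip.Unreachable and nothing moves.
- manip.sign_off(): hands the job in; it is judged then, once.
Trained networks look in a picture, given as the dict that the camera call returned (one of the last four; its "shot" number tells which), for a name from the list of things; names that differ only in an ending like _2 or _b are one class to them, and where a whole thing is asked for, a point or a joint stands for the part that bears it (a point fixed in the world has none). Each returns a list of dicts, best first, with "p" (0 to 1); they miss things now and then, are a little off and sometimes report something else, mostly with a low value. They report only what shows in the picture. A call takes as long as a camera call. They do not tell look-alikes from the thing itself.
- manip.cut_out(picture, query): "pixels" (480x640 bool, what is visible of it) and "location" ([column, row] in pixels, amid what is visible of it).
The state is a dict: "time_s": time; "q": joint angles; "joint_vel": joint speeds; "tau": joint torques, N m; "eef_pos": TCP position; "eef_rot": TCP orientation; "force": force on the tool from outside, world axes, zero at the start; "wrist_torque": the same for the moment, N m; "opening": opening from 0.0 (shut) to 1.0 (fully open); "grip_force": force on a finger pad.
Only numpy, scipy, OpenCV 4.12 (cv2) and the standard library are available. Lean on these libraries where they do the work, as an engineer would, in place of code of your own. Each camera call takes 0.05 s, during which the arm holds its last target. There are 200 camera calls.

## Working session

There is one attempt and no reset: what is moved stays moved. The work goes in short steps, each a Python script; the robot and the scene stay as the last script left them, time stands still between calls to the robot, and variables do not carry over. Pictures are saved under pics/ and viewed, at most 14 in all, crops included, and the job is handed in when it is done.

```bash
mkdir -p pics; ls
python3 - <<'E'
from workcell import manip
import cv2,pickle
for n in("top","side"):
    d=manip.get_image(n); cv2.imwrite(f"pics/{n}0.png",d["color"][:,:,::-1]); pickle.dump(d,open(f"{n}0.pkl","wb"))
    print(n,d["vfov"],d["cx"],d["cy"],d["D"],d["R"],d["t"],(d["z_map"]==0).mean())
print(manip.tips_ahead,manip.read_state())
E
```

```text
pics
top 56.560401645449815 313.13145467709575 246.85657640215123 [0.03157168 0.         0.         0.         0.        ] [[-7.70250635e-03 -9.99969869e-01 -9.65256243e-04]
 [-9.96802069e-01  7.75487764e-03 -7.95329968e-02]
 [ 7.95380858e-02  3.49566008e-04 -9.96831767e-01]] [0.01620848 0.53212474 1.09580124] 0.003916015625
side 50.75566372207321 318.2443991343839 249.2179267637174 [-0.10401236  0.          0.          0.          0.        ] [[ 0.99773857 -0.06706245  0.00451288]
 [-0.04833507 -0.76253124 -0.64514327]
 [ 0.04670611  0.64346619 -0.7640483 ]] [-0.5161964   0.05763554  1.14010254] 0.003880208333333333
0.011 {'time_s': 0.1, 'q': array([-1.40677745e+00,  4.86732879e-02,  9.77668358e-02,  1.62202259e+00,
       -1.69832945e-05,  1.44297397e+00]), 'joint_vel': array([ 0.00069921, -0.00153993,  0.00383053,  0.00064201, -0.00053252,
        0.00096115]), 'tau': array([ 3.31270472e-03, -3.39850831e+01,  3.20935893e+01,  1.57924800e-02,
       -8.67960739e-05, -1.57777203e-05]), 'eef_pos': array([ 0.1509349 , -0.50227918,  0.24124216]), 'eef_rot': array([-3.13947517e+00, -2.55022597e-04,  2.91840981e-01]), 'force': array([ 0.25104712, -0.14114852,  0.60807597]), 'wrist_torque': array([-0.01659223, -0.03636246, -0.00907352]), 'grip_force': 0.0, 'opening': 1.0008406922189816}
```

View pics/top0.png

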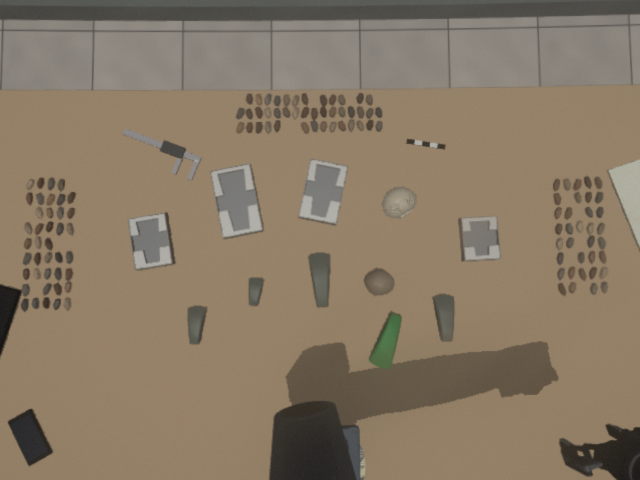

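View pics/side0.png

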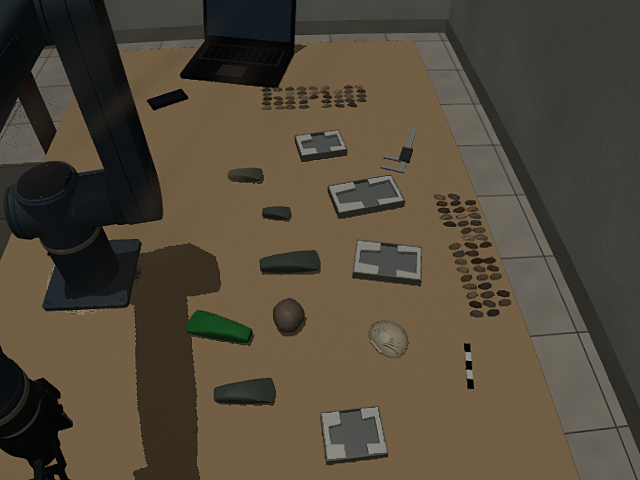

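```bash
cat > h.py <<'E'
import numpy as np,cv2
from workcell import manip
def cloud(d):
    "world XYZ per pixel (480x640x3), nan where no depth"
    f=240/np.tan(np.radians(d["vfov"]/2)); K=np.array([[f,0,d["cx"]],[0,f,d["cy"]],[0,0,1]])
    u,v=np.meshgrid(np.arange(640.),np.arange(480.))
    n=cv2.undistortPoints(np.stack([u,v],-1).reshape(-1,1,2),K,np.array(d["D"])).reshape(480,640,2)
    z=np.where(d["z_map"]>0,d["z_map"],np.nan)[...,None]
    return (np.concatenate([n*z,z],-1)-d["t"])@d["R"]
E
python3 - <<'E'
from h import *
for n in("top","side"):
    d=manip.get_image(n); P=cloud(d); C=d["color"].astype(int)
    fl=P[...,2][(abs(P[...,0]-.45)<.25)&(abs(P[...,1])<.4)]; print(n,"table z",np.nanpercentile(fl,[10,50,90]).round(4))
    for q in("axe_a_mid","tray_a_wide","hammerstone_mid","shell_mid"):
        for r in manip.cut_out(d,q):
            if r["p"]<.2: continue
            m=r["pixels"]; p=P[m]; c=C[m].mean(0).round()
            k=p[:,2]>.004; p=p[k&np.isfinite(p[:,2])]
            if len(p)<20: continue
            (cx,cy),s,a=cv2.minAreaRect(p[:,:2].astype(np.float32)*1000)
            print(q,round(r["p"],2),np.round(r["location"]),c,"ctr",round(cx),round(cy),"size",np.round(s),round(a,1),"z",np.percentile(p[:,2]*1000,[5,50,95]).round(1),len(p))
E
```

```text
top table z [-0.0005  0.0025  0.0228]
axe_a_mid 0.65 [256. 290.] [93. 92. 81.] ctr 423 156 size [36. 70.] 89.8 z [13.9 21.5 26.2] 346
tray_a_wide 0.65 [479. 238.] [134. 130. 122.] ctr 552 -405 size [109.  94.] 2.8 z [10.7 17.5 25.8] 1703
hammerstone_mid 0.77 [380. 282.] [110.  99.  83.] ctr 444 -151 size [66. 67.] 33.7 z [29.5 46.3 53. ] 605
shell_mid 0.8 [399. 201.] [144. 135. 118.] ctr 645 -207 size [79. 78.] 74.2 z [ 7.3 20.3 27.6] 772
side table z [-0.0022  0.0004  0.0217]
tray_a_wide 0.97 [356. 434.] [94. 94. 89.] ctr 553 -406 size [109.  92.] 3.3 z [ 9.7 14.7 23.1] 3140
hammerstone_mid 0.84 [288. 319.] [57. 50. 41.] ctr 444 -154 size [63. 65.] 33.0 z [21.7 42.4 50.2] 823
hammerstone_mid 0.62 [247. 394.] [41. 46. 39.] ctr 357 -310 size [ 49. 111.] 88.9 z [14.1 25.1 29.9] 1234
shell_mid 0.94 [389. 336.] [106.  99.  82.] ctr 648 -209 size [76. 87.] 3.8 z [ 5.9 18.1 25.1] 1086
```

Run:
```python
from h import *
D=[(d,cloud(d)) for d in (manip.get_image("top"),manip.get_image("side"))]
L=dict(a=86,b=108,c=130,d=152)
for kind in("axe_%s_mid","tray_%s_wide"):
  for t in "abcd":
    for (d,P),n in zip(D,("top","side")):
        for r in manip.cut_out(d,kind%t):
            if r["p"]<.25: continue
            m=r["pixels"]&np.isfinite(P[...,2]); p=P[m]; c=d["color"][m].astype(float)
            k=p[:,2]>.005; p=p[k]*1000; c=c[k]
            if len(p)<20: continue
            (cx,cy),s,a=cv2.minAreaRect(p[:,:2].astype(np.float32))
            if s[1]>s[0]: s=s[::-1]; a+=90
            th=np.radians(a); e=np.array([np.cos(th),np.sin(th)]); e*=1 if e[0]>=0 else -1; nn=np.array([-e[1],e[0]])
            x=(p[:,:2]-[cx,cy])@e; y=(p[:,:2]-[cx,cy])@nn
            if kind[0]=="t":
                g=c.mean(1); tt,_=cv2.threshold(g.astype(np.uint8),0,255,cv2.THRESH_OTSU); b=g<tt; h=L[t]/2-10
            else: b=x<1e9; h=s[0]/2-10
            w=[np.ptp(np.percentile(y[b&(abs(x-q)<8)&(abs(y)<40)],[3,97])).round() for q in(-h,h)]
            print(kind%t,n,round(r["p"],2),np.round(r["location"]),c.mean(0).round(),"ctr",round(cx,1),round(cy,1),"size",np.round(s),"e",e.round(3),round(np.degrees(np.arctan2(e[1],e[0])),1),"w-,w+",w,"z",np.percentile(p[:,2],[5,50,95]).round(1), "bedctr",x[b].mean().round(1),y[b].mean().round(1))
```

```text
axe_a_mid top 0.84 [256. 290.] [94. 92. 81.] ctr 424.6 159.4 size [68. 37.] e [ 0.99  -0.139] -8.0 w-,w+ [np.float64(24.0), np.float64(34.0)] z [13.5 21.7 26.2] bedctr 2.9 -1.9
axe_a_mid side 0.58 [276. 212.] [36. 40. 35.] ctr 422.9 154.1 size [70. 35.] e [ 1.    -0.005] -0.3 w-,w+ [np.float64(25.0), np.float64(33.0)] z [ 8.7 18.1 23. ] bedctr 2.0 -1.4
axe_b_mid top 0.58 [196. 321.] [89. 89. 79.] ctr 343.6 307.2 size [87. 41.] e [ 0.991 -0.135] -7.8 w-,w+ [np.float64(24.0), np.float64(38.0)] z [15.7 24.3 28.6] bedctr 4.0 -3.7
axe_b_mid side 0.66 [246. 174.] [50. 49. 40.] ctr 342.5 299.6 size [91. 44.] e [0.999 0.052] 3.0 w-,w+ [np.float64(22.0), np.float64(39.0)] z [ 8.4 20.4 26.6] bedctr 1.9 -1.4
axe_c_mid top 0.82 [446. 313.] [92. 90. 79.] ctr 354.3 -310.9 size [113.  47.] e [0.999 0.034] 1.9 w-,w+ [np.float64(26.0), np.float64(44.0)] z [16.8 26.9 31.7] bedctr 5.0 2.0
axe_c_mid top 0.43 [399. 200.] [143. 134. 118.] ctr 646.7 -207.6 size [81. 78.] e [0.031 1.   ] 88.2 w-,w+ [np.float64(52.0), np.float64(55.0)] z [ 7.4 20.  27.5] bedctr 2.5 1.9
axe_c_mid side 0.71 [250. 394.] [41. 45
[... 1617 characters left out ...]
] [41. 45. 39.] ctr 356.3 -309.6 size [113.  50.] e [ 1.    -0.029] -1.7 w-,w+ [np.float64(4.0), np.float64(49.0)] z [12.2 24.9 29.9] bedctr -3.8 -19.1
tray_c_wide top 0.63 [325. 190.] [141. 139. 134.] ctr 677.1 -15.1 size [159.  98.] e [ 0.978 -0.207] -12.0 w-,w+ [np.float64(37.0), np.float64(58.0)] z [11.1 16.9 25.8] bedctr 3.1 -0.2
tray_c_wide side 0.96 [388. 261.] [85. 86. 81.] ctr 674.6 -14.8 size [152. 105.] e [ 0.979 -0.206] -11.9 w-,w+ [np.float64(32.0), np.float64(52.0)] z [ 8.6 14.6 22.6] bedctr 3.9 -2.6
tray_d_wide top 0.75 [236. 202.] [139. 137. 132.] ctr 655.1 206.0 size [181. 106.] e [0.982 0.189] 10.9 w-,w+ [np.float64(38.0), np.float64(64.0)] z [10.9 16.6 25.7] bedctr 3.3 0.4
```

Run:
```python
from h import *
import json
D=[(d,cloud(d)) for d in (manip.get_image("top"),manip.get_image("side"))]
T=dict(a=(70,22,424,156),b=(92,25,343,303),c=(114,28,355,-310),d=(136,32,453,-3))
for t,(L,H,X,Y) in T.items():
  for (d,P),n in zip(D,("top","side")):
    Q=P*1000-np.array([0,0,2.5 if n=="top" else 0])
    p=Q[(np.hypot(Q[...,0]-X,Q[...,1]-Y)<L/2+14)&np.isfinite(Q[...,2])&(Q[...,2]>5)]
    lo,hi=np.percentile(p[:,0],[.5,99.5])
    tp=p[p[:,2]>.7*H]
    xs=np.arange(X-L/2+10,X+L/2-10,5); 
    mid=[(x,np.percentile(s,[4,96])) for x in xs if len(s:=tp[abs(tp[:,0]-x)<4,1])>8]
    k=np.polyfit([m[0]-X for m in mid],[m[1].mean() for m in mid],1)
    ang=np.arctan(k[0])
    a2=[np.degrees(np.arctan(np.polyfit([m[0] for m in mid],[m[1][i] for m in mid],1)[0])).round(1) for i in(0,1)]
    u=np.array([np.cos(ang),np.sin(ang)]); s=(p[:,:2]-[X,Y-0+k[1]-Y if 0 else k[1]])@u; lo,hi=np.percentile(s,[.5,99.5]); c=np.array([X,k[1]])+u*(lo+hi)/2
    print(t,n,"ctr",c.round(1),"len",round(hi-lo,1),"deg",np.degrees(ang).round(1),a2,"topz",np.percentile(p[:,2],95).round(1),len(mid))
```

```text
a top ctr [424.5 158. ] len 71.2 deg -5.9 [np.float64(-12.6), np.float64(0.9)] topz 23.5 10
a side ctr [423.3 156.1] len 68.7 deg -7.8 [np.float64(-13.3), np.float64(-2.1)] topz 23.0 10
b top ctr [340.4 305.3] len 89.7 deg -1.9 [np.float64(-6.5), np.float64(2.7)] topz 26.1 15
b side ctr [342.4 301.8] len 90.3 deg -0.7 [np.float64(-4.9), np.float64(3.5)] topz 26.5 15
c top ctr [ 355.5 -311.1] len 114.5 deg 1.8 [np.float64(-2.8), np.float64(6.5)] topz 29.6 19
c side ctr [ 355.7 -314. ] len 111.2 deg 2.4 [np.float64(-2.6), np.float64(7.4)] topz 29.8 19
d top ctr [452.2  -6.1] len 133.8 deg 2.9 [np.float64(-0.7), np.float64(6.4)] topz 33.7 24
d side ctr [451.9  -8. ] len 132.5 deg 2.1 [np.float64(-1.5), np.float64(5.8)] topz 33.0 24
```

```bash
cat >> h.py <<'E'
PI=np.pi
AXE=dict(a=(.424,.157,-6.8),b=(.342,.3035,-1.3),c=(.3555,-.3125,2.1),d=(.452,-.007,2.5))
TRAY=dict(a=(.5525,-.405,3.0),b=(.5513,.420,9.0),c=(.676,-.015,-12.),d=(.655,.206,10.9))
ZP=dict(a=.012,b=.013,c=.014,d=.016)
def rpy(deg,flip): return [PI,0,np.radians(deg)+(PI if flip else 0)]
def st(*l):
    s=manip.read_state(); print(*l,"t",round(s["time_s"],1),"pos",s["eef_pos"].round(4),"F",s["force"].round(1),"grip",round(s["grip_force"],1),"op",round(s["opening"],3)); return s
def pick(t,flip=False,F=60):
    x,y,a=AXE[t]; manip.reach([x,y,.14],rpy(a,flip)); manip.grip(1.0)
    manip.movel([x,y,.05],rpy(a,flip),rate=.15); manip.movel([x,y,ZP[t]],rate=.06); st("down")
    manip.grip(0.0,F); st("gripped"); manip.movel([x,y,ZP[t]+.03],rate=.06); st("lift30")
    manip.movel([x,y,.16],rate=.15); return st("up")
E
python3 - <<'E'
from h import *
for t in "abcd":
    for f in(False,True):
        print(t,f,[(None if (q:=manip.ik([x,y,z],rpy(a,f))) is None else np.round(q,2)[[0,4,5]]) for (x,y,a),z in((AXE[t],ZP[t]),(AXE[t],.16),(TRAY[t],ZP[t]+.012),(TRAY[t],.12))])
E
```

```text
a False [array([ 0.21,  0.  , -2.82]), array([ 0.21,  0.  , -2.82]), array([-0.73,  0.  ,  2.36]), array([-0.73,  0.  ,  2.36])]
a True [array([0.21, 0.  , 0.32]), array([0.21, 0.  , 0.32]), array([-0.73,  0.  , -0.78]), array([-0.73,  0.  , -0.78])]
b False [array([ 0.58,  0.  , -2.54]), array([ 0.58,  0.  , -2.54]), array([ 0.55,  0.  , -2.74]), array([ 0.55,  0.  , -2.74])]
b True [array([0.58, 0.  , 0.6 ]), array([0.58, 0.  , 0.6 ]), array([0.55, 0.  , 0.4 ]), array([0.55, 0.  , 0.4 ])]
c False [array([-0.86,  0.  ,  2.24]), array([-0.86,  0.  ,  2.24]), array([-0.12,  0.  , -3.05]), array([-0.12,  0.  , -3.05])]
c True [array([-0.86,  0.  , -0.9 ]), array([-0.86,  0.  , -0.9 ]), array([-0.12,  0.  ,  0.09]), array([-0.12,  0.  ,  0.09])]
d False [array([-0.16,  0.  ,  2.93]), array([-0.16,  0.  ,  2.93]), array([ 0.21,  0.  , -3.12]), array([ 0.21,  0.  , -3.12])]
d True [array([-0.16,  0.  , -0.21]), array([-0.16,  0.  , -0.21]), array([0.21, 0.  , 0.02]), array([0.21, 0.  , 0.02])]
```

Run:
```python
from h import *
pick("d",True)
d=manip.get_image("side"); cv2.imwrite("pics/s1.png",cv2.resize(d["color"][120:360,130:450,::-1],None,fx=2,fy=2))
```

```text
down t 5.4 pos [ 0.4519 -0.007   0.0158] F [-0.2  0.7  0.1] grip 0.0 op 1.002
gripped t 5.9 pos [ 0.4528 -0.0068  0.017 ] F [-1.2  1.7  4.8] grip 60.9 op 0.506
lift30 t 6.5 pos [ 0.452  -0.0071  0.0461] F [-0.4  0.1 -4.1] grip 61.1 op 0.501
up t 7.4 pos [ 0.4512 -0.0069  0.1587] F [ 0.7 -0.1 -4.6] grip 61.0 op 0.5
```

View pics/s1.png

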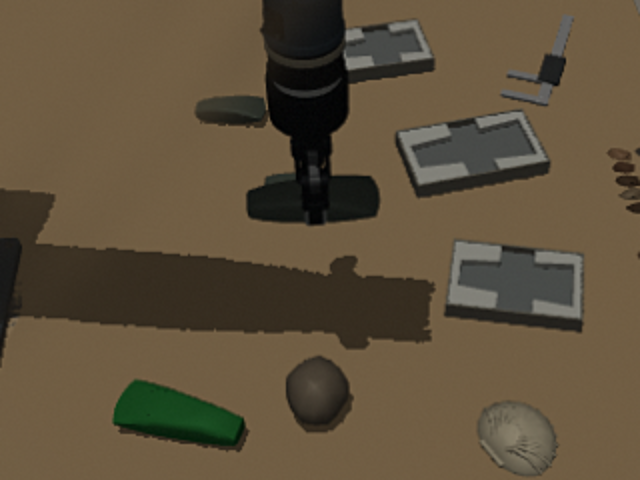

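Axe d is held level (crop ~(315,200)) with nothing else disturbed. Now placing it.

```bash
cat >> h.py <<'E'
def place(t,flip=True):
    x,y,a=TRAY[t]; manip.reach([x,y,.13],rpy(a,flip))
    z=ZP[t]+.012; manip.movel([x,y,z+.02],rate=.12)
    for dz in(.008,.003,.001,-.0005,-.002):
        manip.movel([x,y,z+dz],rate=.03); s=st("low",dz)
        if s["force"][2]>3: break
    o=s["opening"]; manip.grip(min(o+.10,1)); manip.grip(min(o+.2,1)); st("open")
    manip.movel([x,y,z+.03],rate=.06); manip.movel([x,y,.14],rate=.2); st("away")
E
python3 - <<'E'
from h import *
place("d")
pick("c",True)
d=manip.get_image("top"); cv2.imwrite("pics/t1.png",cv2.resize(d["color"][120:360,100:420,::-1],None,fx=2,fy=2))
E
```

```text
low 0.008 t 10.0 pos [0.6547 0.206  0.0355] F [-0.9 -0.2 -3.6] grip 61.0 op 0.504
low 0.003 t 10.3 pos [0.6546 0.2059 0.0305] F [-0.5 -0.1 -3.4] grip 61.0 op 0.5
low 0.001 t 10.6 pos [0.6553 0.2061 0.0293] F [ 0.2 -0.2 -2.6] grip 61.0 op 0.498
low -0.0005 t 10.8 pos [0.6554 0.2061 0.0291] F [-1.9 -0.7  3.1] grip 61.9 op 0.505
open t 11.3 pos [0.655  0.206  0.0273] F [ 0.2  0.7 -0. ] grip 0.0 op 0.703
away t 12.5 pos [0.6549 0.206  0.1393] F [-0.3  0.4 -0.2] grip 0.0 op 0.706
down t 16.6 pos [ 0.3555 -0.3125  0.0139] F [ 0.6 -0.9  0.9] grip 0.0 op 0.998
gripped t 17.1 pos [ 0.356  -0.3129  0.0149] F [0.4 0.9 3.9] grip 60.0 op 0.449
lift30 t 17.7 pos [ 0.3555 -0.3126  0.0442] F [ 0.2 -0.2 -2.4] grip 60.0 op 0.449
up t 18.6 pos [ 0.355  -0.3119  0.1588] F [-0.8  0.3 -2.7] grip 60.1 op 0.449
```

View pics/t1.png

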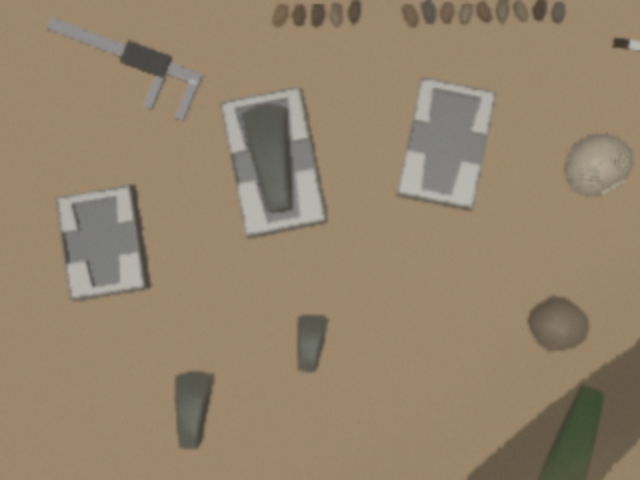

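Axe d sits centred in its hollow (crop (270,160)), wide end up. The rest goes the same way.

Run:
```python
from h import *
place("c"); s=pick("b",True)
if s["opening"]>.3: place("b"); s=pick("a",True)
if s["opening"]>.25: place("a")
manip.reach([.3,-.25,.25],rpy(0,True))
d=manip.get_image("top"); cv2.imwrite("pics/t2.png",cv2.resize(d["color"][130:370,100:520,::-1],None,fx=1.9,fy=1.9)); st("end")
P=cloud(d)*1000-[0,0,2.5]
TH=dict(a=22,b=25,c=28,d=32);L=dict(a=70,b=92,c=114,d=136)
for t in "abcd":
    x,y,a=TRAY[t]; a=np.radians(a); u=np.array([np.cos(a),np.sin(a)]); n=np.array([-u[1],u[0]])
    q=P.reshape(-1,3); q=q[np.isfinite(q[:,2])]; r=q[:,:2]-[x*1000,y*1000]; X=r@u; Y=r@n
    k=(abs(X)<L[t]/2+5)&(abs(Y)<30)&(q[:,2]>12+.7*TH[t]); A=np.c_[X[k],Y[k],np.ones(k.sum())]
    kk=k&(abs(X)<L[t]/4); c=np.linalg.lstsq(np.c_[X[kk],Y[kk],np.ones(kk.sum())],q[kk,2],rcond=None)[0]
    print(t,"topz mid",c[2].round(1),"expect",12+TH[t],"tilt x,y deg",np.degrees(c[:2]).round(1),"x ext",np.percentile(X[k],[1,99]).round(),"y mid",Y[kk].mean().round(1))
for nme in("hammerstone_mid","shell_mid"):
    for r in manip.cut_out(d,nme)[:1]: print(nme,np.nanmean(P[r["pixels"]],0).round(),r["location"])
```

```text
low 0.008 t 21.7 pos [ 0.6757 -0.0149  0.0336] F [-0.3  0.7 -2.3] grip 60.0 op 0.451
low 0.003 t 22.0 pos [ 0.6756 -0.015   0.0285] F [-0.2  0.1 -2.1] grip 60.0 op 0.446
low 0.001 t 22.3 pos [ 0.6761 -0.015   0.0271] F [-0.4 -0.3 -2.9] grip 60.1 op 0.454
low -0.0005 t 22.5 pos [ 0.6762 -0.015   0.0269] F [-2.1  1.1  4.7] grip 60.9 op 0.452
open t 23.0 pos [ 0.676  -0.015   0.0253] F [0.5 0.4 0.4] grip 0.0 op 0.652
away t 24.2 pos [ 0.6758 -0.015   0.1392] F [-0.3 -1.   0.1] grip 0.0 op 0.653
down t 27.9 pos [0.342  0.3035 0.013 ] F [0.1 1.  0.3] grip 0.0 op 0.999
gripped t 28.4 pos [0.3427 0.304  0.0139] F [ 1.4 -0.1  4.2] grip 59.0 op 0.397
lift30 t 29.0 pos [0.3421 0.3035 0.0431] F [ 0.1 -0.  -1.2] grip 59.2 op 0.396
up t 30.0 pos [0.3414 0.3031 0.1588] F [-0.3 -0.7 -0.9] grip 59.2 op 0.4
low 0.008 t 32.3 pos [0.5511 0.4198 0.0325] F [-0.8  1.1 -1.2] grip 59.2 op 0.4
low 0.003 t 32.6 pos [0.551  0.4199 0.0275] F [-0.6  1.  -1.5] grip 59.2 op 0.391
low 0.001 t 32.9 pos [0.5514 0.4201 0.0261] F [-0.   0.5 -1.3] grip 59.2 op 0.395
low -0.0005 t 33.1 pos [0.5515 0.4201 0.0259] F [-1.4 
[... 776 characters left out ...]
51  0.0248] F [-1.9  2.7  5.8] grip 59.5 op 0.356
open t 44.9 pos [ 0.5524 -0.4049  0.0232] F [-0.6 -0.4 -0.2] grip 0.0 op 0.553
away t 46.2 pos [ 0.5523 -0.4049  0.1392] F [ 0.3  0.4 -2. ] grip 0.0 op 0.556
end t 47.4 pos [ 0.3004 -0.2504  0.2491] F [ 0.6 -0.7  0.6] grip 0.0 op 0.557
a topz mid 32.7 expect 34 tilt x,y deg [-0.1 -1.5] x ext [-33.  29.] y mid 3.0
b topz mid 35.5 expect 37 tilt x,y deg [-1.8  1.5] x ext [-43.  36.] y mid -1.6
c topz mid 38.5 expect 40 tilt x,y deg [-1.2 -0.3] x ext [-54.  46.] y mid -1.1
d topz mid 42.1 expect 44 tilt x,y deg [-1.4  0.7] x ext [-65.  55.] y mid -1.0
hammerstone_mid [ 444. -149.   42.] [380.4, 282.4]
shell_mid [ 645. -204.   16.] [398.2, 202.8]
```

View pics/t2.png

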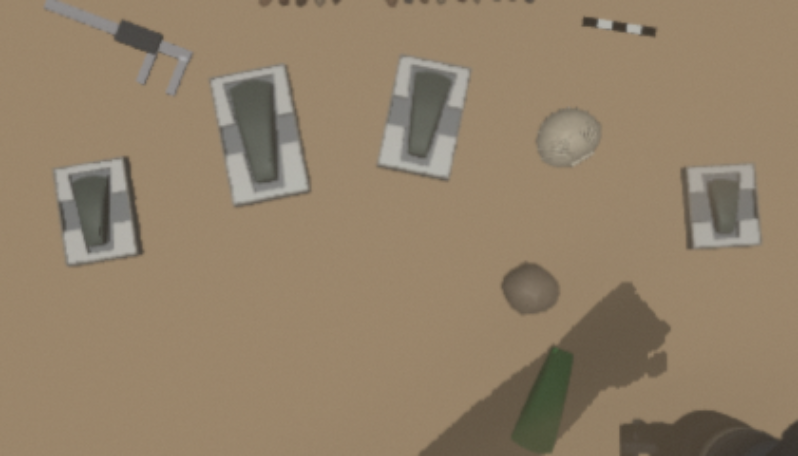

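All four axe heads sit inside their hollows, wide end outward. The hammerstone (530,288), shell (568,137) and green look-alike haven't moved.

```bash
python3 -c "
from workcell import manip
manip.wait(0.5); print(manip.sign_off())"
```

```text
the job is handed in; nothing more can be done
None
```

All four axe heads lie in their own trays, cutting edge in the wide end, set down without a drop; hammerstone and shell were left where they lay, and the job was handed in at about 48 s (the hand-in returned no verdict).

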